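# Transfer wire spools between racks in order

### The job

Move the four wire spools from the aluminium rack into the four cells of the black rack, one per cell, keeping their order: the spool that stands farthest to the robot's left goes into the cell next to the white end block, the next one into the cell after it, and so on, so that the rightmost ends at the black-block end. Do not knock any spool over; leave each standing upright, flat on the floor of its cell.

Things in the scene. Friction and masses are not known exactly. Their poses are not given: they have to be found in the camera images.
- spool_red: Loose spool of craft wire standing on end, with red flanges: 44 mm diameter, 45 mm tall, about 150 g, gripped across its flanges. Origin: centre of its underside; z up.
- spool_blue: Loose spool of craft wire standing on end, with blue flanges: 44 mm diameter, 45 mm tall, about 150 g, gripped across its flanges. Origin: centre of its underside; z up.
- spool_green: Loose spool of craft wire standing on end, with green flanges: 44 mm diameter, 45 mm tall, about 150 g, gripped across its flanges. Origin: centre of its underside; z up.
- spool_yellow: Loose spool of craft wire standing on end, with yellow flanges: 44 mm diameter, 45 mm tall, about 150 g, gripped across its flanges. Origin: centre of its underside; z up.
- pad_red: Fixed flat red pad, 58 x 54 mm, 3 mm thick, in one cell of the aluminium rack (same form as the black rack); the red spool starts on it. Origin: centre of its underside, 8 mm above the table; y axis along the row of pads (64 mm apart), +y to the robot's left within 0.3 rad.
- pad_blue: Fixed flat blue pad, 58 x 54 mm, 3 mm thick, in one cell of the aluminium rack (same form as the black rack); the blue spool starts on it. Origin: centre of its underside, 8 mm above the table; y axis along the row of pads (64 mm apart), +y to the robot's left within 0.3 rad.
- pad_green: Fixed flat green pad, 58 x 54 mm, 3 mm thick, in one cell of the aluminium rack (same form as the black rack); the green spool starts on it. Origin: centre of its underside, 8 mm above the table; y axis along the row of pads (64 mm apart), +y to the robot's left within 0.3 rad.
- pad_yellow: Fixed flat yellow pad, 58 x 54 mm, 3 mm thick, in one cell of the aluminium rack (same form as the black rack); the yellow spool starts on it. Origin: centre of its underside, 8 mm above the table; y axis along the row of pads (64 mm apart), +y to the robot's left within 0.3 rad.
- rack_b: Black fixed rack, 72 mm (x) by 292 mm (y), floor 8 mm above the table; four open cells centred at y = +96, +32, -32, -96 mm, x = 0, each 60 mm along y by 64 mm inside, within grey ribs 4 mm wide and 5 mm above the floor. Origin: centre of its underside, on the table; y along the row, +y to the robot's left within 0.3 rad.
- post_white: White fixed block at one end of the black rack (y = +139 or -139 mm of it; which end varies); a black block of the same size stands at the other end. 60 mm across the rack, 14 mm along it, 30 mm tall, top 38 mm above the table. Origin: centre of its underside, 8 mm above the table.
There are look-alikes about, which are no part of the job. Of the things shaped like the spool_green, the green one is meant. Of the things shaped like the spool_red, the red one is meant.

How it is judged:
At the end, for the whole second after the job is handed in: The spools' order counted from the white block is their first order counted from the robot's left (as the pads show); each stands upright (0.09 rad), at rest, flat on the black rack's floor (about 3 mm), within 12 mm along the row and 15 mm across it of its cell's centre (((y of each of pad_blue, pad_green, pad_yellow in the frame of pad_red below 0 m and horizontal distance between spool_red and post_white between 0.031 and 0.057 m) or (((y of pad_blue in the frame of pad_red above 0 m and y of each of pad_green, pad_yellow in the frame of pad_red below 0 m) or (y of each of pad_blue, pad_yellow in the frame of pad_red below 0 m and y of pad_green in the frame of pad_red above 0 m) or (y of each of pad_blue, pad_green in the frame of pad_red below 0 m and y of pad_yellow in the frame of pad_red above 0 m)) and horizontal distance between spool_red and post_white between 0.095 and 0.121 m) or (((y of each of pad_blue, pad_green in the frame of pad_red above 0 m and y of pad_yellow in the frame of pad_red below 0 m) or (y of each of pad_blue, pad_yellow in the frame of pad_red above 0 m and y of pad_green in the frame of pad_red below 0 m) or (y of pad_blue in the frame of pad_red below 0 m and y of each of pad_green, pad_yellow in the frame of pad_red above 0 m)) and horizontal distance between spool_red and post_white between 0.159 and 0.185 m) or (y of each of pad_blue, pad_green, pad_yellow in the frame of pad_red above 0 m and horizontal distance between spool_red and post_white between 0.223 and 0.249 m)) and x of spool_red in the frame of rack_b between -0.015 and 0.015 m and z of spool_red in the frame of rack_b between 0.004 and 0.0105 m and angle between each of spool_red, spool_blue, spool_green, spool_yellow's own z axis and vertical below 0.09 rad and linear speed of each of spool_red, spool_blue, spool_green, spool_yellow below 0.02 m/s and angular speed of each of spool_red, spool_blue, spool_green, spool_yellow below 0.2 rad/s and ((y of each of pad_red, pad_green, pad_yellow in the frame of pad_blue below 0 m and horizontal distance between spool_blue and post_white between 0.031 and 0.057 m) or (((y of pad_red in the frame of pad_blue above 0 m and y of each of pad_green, pad_yellow in the frame of pad_blue below 0 m) or (y of each of pad_red, pad_yellow in the frame of pad_blue below 0 m and y of pad_green in the frame of pad_blue above 0 m) or (y of each of pad_red, pad_green in the frame of pad_blue below 0 m and y of pad_yellow in the frame of pad_blue above 0 m)) and horizontal distance between spool_blue and post_white between 0.095 and 0.121 m) or (((y of each of pad_red, pad_green in the frame of pad_blue above 0 m and y of pad_yellow in the frame of pad_blue below 0 m) or (y of each of pad_red, pad_yellow in the frame of pad_blue above 0 m and y of pad_green in the frame of pad_blue below 0 m) or (y of pad_red in the frame of pad_blue below 0 m and y of each of pad_green, pad_yellow in the frame of pad_blue above 0 m)) and horizontal distance between spool_blue and post_white between 0.159 and 0.185 m) or (y of each of pad_red, pad_green, pad_yellow in the frame of pad_blue above 0 m and horizontal distance between spool_blue and post_white between 0.223 and 0.249 m)) and x of spool_blue in the frame of rack_b between -0.015 and 0.015 m and z of spool_blue in the frame of rack_b between 0.004 and 0.0105 m and ((y of each of pad_red, pad_blue, pad_yellow in the frame of pad_green below 0 m and horizontal distance between spool_green and post_white between 0.031 and 0.057 m) or (((y of pad_red in the frame of pad_green above 0 m and y of each of pad_blue, pad_yellow in the frame of pad_green below 0 m) or (y of each of pad_red, pad_yellow in the frame of pad_green below 0 m and y of pad_blue in the frame of pad_green above 0 m) or (y of each of pad_red, pad_blue in the frame of pad_green below 0 m and y of pad_yellow in the frame of pad_green above 0 m)) and horizontal distance between spool_green and post_white between 0.095 and 0.121 m) or (((y of each of pad_red, pad_blue in the frame of pad_green above 0 m and y of pad_yellow in the frame of pad_green below 0 m) or (y of each of pad_red, pad_yellow in the frame of pad_green above 0 m and y of pad_blue in the frame of pad_green below 0 m) or (y of pad_red in the frame of pad_green below 0 m and y of each of pad_blue, pad_yellow in the frame of pad_green above 0 m)) and horizontal distance between spool_green and post_white between 0.159 and 0.185 m) or (y of each of pad_red, pad_blue, pad_yellow in the frame of pad_green above 0 m and horizontal distance between spool_green and post_white between 0.223 and 0.249 m)) and x of spool_green in the frame of rack_b between -0.015 and 0.015 m and z of spool_green in the frame of rack_b between 0.004 and 0.0105 m and ((y of each of pad_red, pad_blue, pad_green in the frame of pad_yellow below 0 m and horizontal distance between spool_yellow and post_white between 0.031 and 0.057 m) or (((y of pad_red in the frame of pad_yellow above 0 m and y of each of pad_blue, pad_green in the frame of pad_yellow below 0 m) or (y of each of pad_red, pad_green in the frame of pad_yellow below 0 m and y of pad_blue in the frame of pad_yellow above 0 m) or (y of each of pad_red, pad_blue in the frame of pad_yellow below 0 m and y of pad_green in the frame of pad_yellow above 0 m)) and horizontal distance between spool_yellow and post_white between 0.095 and 0.121 m) or (((y of each of pad_red, pad_blue in the frame of pad_yellow above 0 m and y of pad_green in the frame of pad_yellow below 0 m) or (y of each of pad_red, pad_green in the frame of pad_yellow above 0 m and y of pad_blue in the frame of pad_yellow below 0 m) or (y of pad_red in the frame of pad_yellow below 0 m and y of each of pad_blue, pad_green in the frame of pad_yellow above 0 m)) and horizontal distance between spool_yellow and post_white between 0.159 and 0.185 m) or (y of each of pad_red, pad_blue, pad_green in the frame of pad_yellow above 0 m and horizontal distance between spool_yellow and post_white between 0.223 and 0.249 m)) and x of spool_yellow in the frame of rack_b between -0.015 and 0.015 m and z of spool_yellow in the frame of rack_b between 0.004 and 0.0105 m); the robot touches nothing.
It fails at once if a spool is knocked over (leans more than 1 rad) (angle between any of spool_red, spool_blue, spool_green, spool_yellow's own z axis and vertical above 1 rad).
It also fails if it takes over 102 s, if anything falls off the work surface, if the arm or the gripper's body presses on something with over 40 N, if the wrist force passes 120 N, or if a joint passes its speed limit or range.

### The arm

A 6-joint arm with a two-finger parallel gripper is mounted at the origin on the work surface. World frame = base frame: x ahead of the robot, y to its left, z up, the work surface at z = 0. Lengths are in m, angles in rad, forces in N, time in s.
With the tool pointing down it reaches from about 0.3 to 0.75 m from the base axis. Payload 8.5 kg.
Tool frame: the origin (TCP) lies midway between the tips of the shut fingers; the grasp point (between the pads) lies 19 mm behind it; z points along the fingers, y is the line along which they close (so a half turn about z gives the same grasp; the last joint's range is limited). The gripper opens to 85 mm and grips with 20 to 120 N. Pads are 22 mm wide; open, the fingers measure 114 mm over their backs; the gripper's body (76 mm by 85 mm) begins 54 mm behind the grasp point. The pads swing forward as they close: fully open they stand 13 mm farther back than shut.
Start: joints at [-1.534, 0.381, 1.297, -0, 1.464, -0.215], TCP at [0.137, -0.533, 0.231] pointing down, gripper open.
Joint ranges: [-3.11, 3.11], [-0.89, 2.33], [0.22, 2.48], [-1.42, 4.56], [0.17, 2.85], [-2.88, 2.88]. Speed limits (rad/s): [2.39, 2.39, 3.14, 3.14, 3.14, 3.14].

### API

Orientations are given as a unit quaternion [w, x, y, z].
In Python, from bench import env, snapshot, camera_info, job gives the robot as it stands. The module is installed in compiled form; this text tells all that it offers.
- The arm moves only by the tool drive_tool, never from a script. Its argument "plan" is a list of rows, each a list of 3 entries, a list of its own where there are three numbers: the turn, a rotation vector about the world's x, y, z in rad, then the shift along the world's x, y, z in m, then the closure, from -1 (fully open) to 1 (shut). In form: [[[wx, wy, wz], [tx, ty, tz], gripper], ...]. A call has 1 to 12 rows; each row shifts and turns the commanded pose from where the row before left it; what a row does not reach is not made up. A row lasts 1/10 s, in which the tool goes at most 50 mm and 8.59 degrees, less where a joint would pass 70% of its speed; a pose out of reach is approached as far as the arm can. A call is refused whole if a number of a shift passes 0.05 or a number of a turn 0.15, either way. A call with a gripper value outside its range is refused whole. The fingers move at their own pace and stop on an object; "force" is the grip in N (left out, the last holds). Time passes only in rows, so rows that do not move let the fingers close. It gives the time, the measured TCP pose, the force, the opening and the grip force at its end, in the units of the state.
- env.sense(): the state, without advancing time (a new reading comes with each control period).
- snapshot(name): name is "scene" or "top" or "wrist"; returns (picture, depth): 420x560x3 uint8, blue, green, red; 420x560 float32, m along the optical axis (not along the pixel's ray), 0 where there is no reading.
- camera_info(name): a dict with "mtx" (3x3 intrinsics, pixels), "R" (3x3) and "t" (3): a world point X has camera coordinates R X + t. Camera axes: x right, y down, z forward; pixel columns grow to the right and rows downward; lengths in m; the calibration is good to about 2 mm. The wrist camera is an equidistant fisheye: a pixel r from the principal point sees the ray r / f radians off the axis. A picture is of the moment at which its call begins: read the wrist's pose just before it. camera_info takes no time and is no camera call; for the wrist camera it gives the pose at the moment of the call.
- job.sign_off(): hands the job in; it is judged then, once.
The state is a dict: "clock": time; "joint_pos": joint angles; "dq": joint speeds; "effort": joint torques, N m; "tool_pos": TCP position; "orientation": TCP orientation; "ft_force": force on the tool from outside, world axes, zero at the start; "moment": the same for the moment, N m; "gripper_width": opening from 0.0 (shut) to 1.0 (fully open); "grip_force": force on a finger pad.
Only numpy, scipy, OpenCV 4.12 (cv2) and the standard library are available. Lean on these libraries where they do the work, as an engineer would, in place of code of your own. Each camera call takes 0.05 s, during which the arm holds its last target. There are 200 camera calls.

## Working session

There is one attempt and no reset: what is moved stays moved. The work goes in short steps, Python scripts to look and compute and a tool call to move; the robot and the scene stay as the last step left them, time stands still between calls to the robot, and variables do not carry over. Pictures are saved under pics/ and viewed, at most 14 in all, crops included, and the job is handed in when it is done.

Besides the shell and the picture viewer there is one more tool, called after ">>>" as name(argument=value, ...) on one line, values as JSON. drive_tool: Moves the arm, as the interface text tells. Its arguments: {"type":"object","properties":{"plan":{"type":"array","items":{"type":"array"}},"force":{"type":"number"}},"required":["plan"]}

```bash
mkdir -p pics; python3 - <<'E'
from bench import env,snapshot,camera_info
import cv2,numpy as np
for n in("scene","top"):
    p,d=snapshot(n); cv2.imwrite(f"pics/{n}0.png",p); np.save(f"{n}.npy",d); cv2.imwrite(f"{n}_raw.png",p)
    print(n,camera_info(n))
s=env.sense();print({k:s[k] for k in("clock","tool_pos","orientation","gripper_width")})
E
```

```text
scene {'mtx': array([[488.03516313,   0.        , 282.10126839],
       [  0.        , 488.03516313, 212.77141703],
       [  0.        ,   0.        ,   1.        ]]), 'R': array([[ 0.40485644,  0.91433486, -0.00911165],
       [ 0.58060952, -0.26475952, -0.7699318 ],
       [-0.70638789,  0.30642154, -0.63806112]]), 't': array([-0.19543081, -0.2260826 ,  1.44978416])}
top {'mtx': array([[437.5625245 ,   0.        , 275.94143256],
       [  0.        , 437.5625245 , 208.72807717],
       [  0.        ,   0.        ,   1.        ]]), 'R': array([[-0.00163152, -0.99951362,  0.03114255],
       [-0.99299638, -0.00205968, -0.11812684],
       [ 0.11813353, -0.03111716, -0.99251005]]), 't': array([0.00173135, 0.46334256, 0.85429736])}
{'clock': 0.1, 'tool_pos': array([ 0.1370223 , -0.53240693,  0.23077327]), 'orientation': array([-6.42877994e-04,  9.92084607e-01,  1.25569568e-01,  5.45815115e-05]), 'gripper_width': 1.000504891166303}
```

View pics/top0.png

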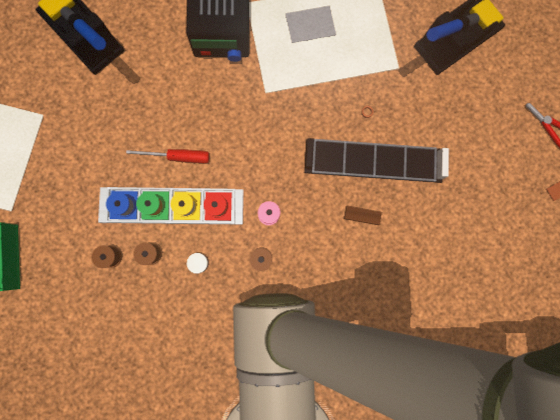

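View pics/scene0.png

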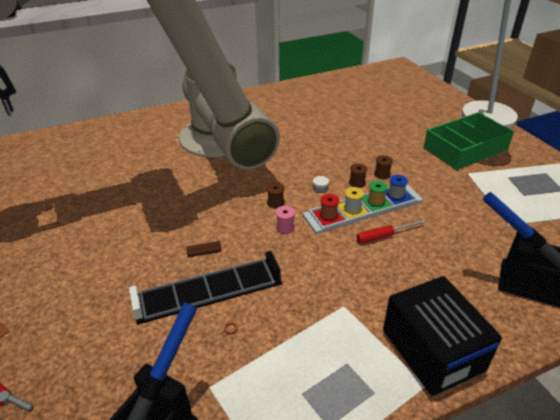

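Top view: the spools stand, from the robot's left, blue (120,205), green (151,205), yellow (183,205), red (218,206). The pink spool (269,212) and the brown ones are look-alikes. The black rack runs from about (308,158) to (447,163), with its white block at the right end (445,163). So blue goes next to white (the robot's right), then green, yellow and red.

```bash
cat > h.py <<'E'
import numpy as np,cv2
from bench import camera_info
def cloud(n,d):
    c=camera_info(n);K=c["mtx"];v,u=np.indices(d.shape)
    P=np.stack([(u-K[0,2])/K[0,0]*d,(v-K[1,2])/K[1,1]*d,d],-1)
    return (P-c["t"])@c["R"]
def pix(n,u,v,z):
    c=camera_info(n);r=np.linalg.inv(c["mtx"])@[u,v,1]@c["R"];o=-c["t"]@c["R"]
    return o+r*(z-o[2])/r[2]
E
python3 - <<'E'
from h import *
d=np.load("top.npy");W=cloud("top",d);im=cv2.imread("top_raw.png");Z=W[...,2]
print("table z",np.median(Z[100:300,60:300]))
for n,(a,b) in dict(blue=(120,205),green=(151,205),yellow=(183,205),red=(218,206),pink=(269,212),br1=(106,257),br2=(147,254),br3=(261,259),white=(197,263)).items():
    w=W[b-18:b+18,a-18:a+18].reshape(-1,3);t=w[w[:,2]>(.047 if n!='white' else .01)]
    (c,r)=cv2.minEnclosingCircle(t[:,:2].astype(np.float32)) if len(t) else (None,None)
    print(n,len(t),t.mean(0).round(4) if len(t) else None,np.round(c,4),r, t[:,2].max() if len(t) else None)
m=np.zeros(d.shape,bool);m[130:190,295:455]=1
m1=m&(Z>.0045)&(Z<.05);k,l,st,_=cv2.connectedComponentsWithStats(m1.astype(np.uint8));i=1+st[1:,4].argmax()
q=W[l==i][:,:2].astype(np.float32);print("rack",st[i],cv2.minAreaRect(q),cv2.boxPoints(cv2.minAreaRect(q)))
mm=m&(Z>.03);k,l,st,ce=cv2.connectedComponentsWithStats(mm.astype(np.uint8))
for i in range(1,k):
    if st[i,4]>20: print("block",ce[i],W[l==i].mean(0),im[l==i].mean(0))
# alu rack
m=np.zeros(d.shape,bool);m[180:230,90:250]=1
q=W[m&(Z>.005)&(Z<.02)][:,:2].astype(np.float32);print("alu",cv2.minAreaRect(q))
a=cv2.resize(im[125:235,90:255],None,fx=4.8,fy=4.8,interpolation=2);b=cv2.resize(im[130:190,295:460],None,fx=4.8,fy=4.8,interpolation=2)
cv2.imwrite("pics/rack.png",b);cv2.imwrite("pics/alu.png",a)
E
```

```text
table z -3.030094269851919e-06
blue 445 [0.4679 0.3026 0.0746] [0.4189 0.1806] 0.16280733048915863 0.9025779859424787
green 422 [0.4688 0.2481 0.0715] [0.4219 0.15  ] 0.13611836731433868 0.9025779859424787
yellow 411 [0.4697 0.1863 0.0597] [0.4219 0.1161] 0.10724933445453644 0.9025779859424787
red 413 [0.4678 0.1223 0.0659] [0.4231 0.0833] 0.08382421731948853 0.9025779859424787
pink 19 [0.4339 0.0195 0.2727] [0.4177 0.0217] 0.05913173407316208 0.9025779859424787
br1 18 [0.369  0.3028 0.1426] [0.365  0.1925] 0.16339921951293945 0.9025779859424787
br2 28 [0.3665 0.1918 0.2918] [0.3659 0.1498] 0.1208459734916687 0.9025779859424787
br3 28 [0.3581 0.0305 0.1698] [0.3622 0.0334] 0.02175348810851574 0.9025779859424787
white 340 [0.3561 0.1583 0.0338] [0.3581 0.1049] 0.07573520392179489 0.9025779859424787
rack [ 304  138  145   44 4871] ((0.5690532326698303, -0.2111830711364746), (0.3064350187778473, 0.07332076877355576), 86.22190856933594) [[ 0.52237666 -0.36165196]
 [ 0.59553814 -0.36648324]
 [ 0.6157298  -0.06071419]
 [ 0.5425683  -0.0558829 ]]
block [308.94230769 152.32211538] [ 0.57560815 -0.06412506  0.04559938] [42.99519231 51.41826923 68.72596154]
block [443.65909091 162.02727273] [ 0.55810647 -0.33927376  0.04096586] [183.35909091 193.13636364 203.46818182]
alu ((0.47259268164634705, 0.21742618083953857), (0.29267823696136475, 0.0727013573050499), 89.50888061523438)
```

View pics/rack.png

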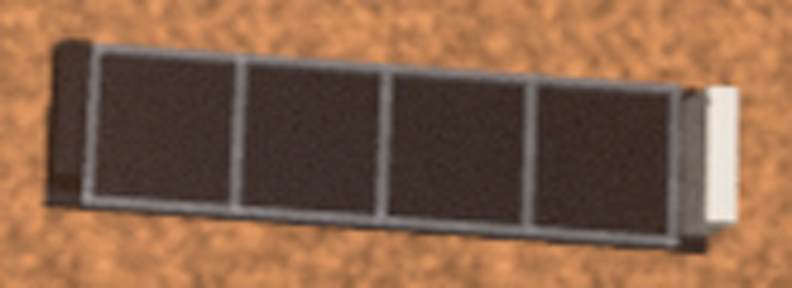

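View pics/alu.png

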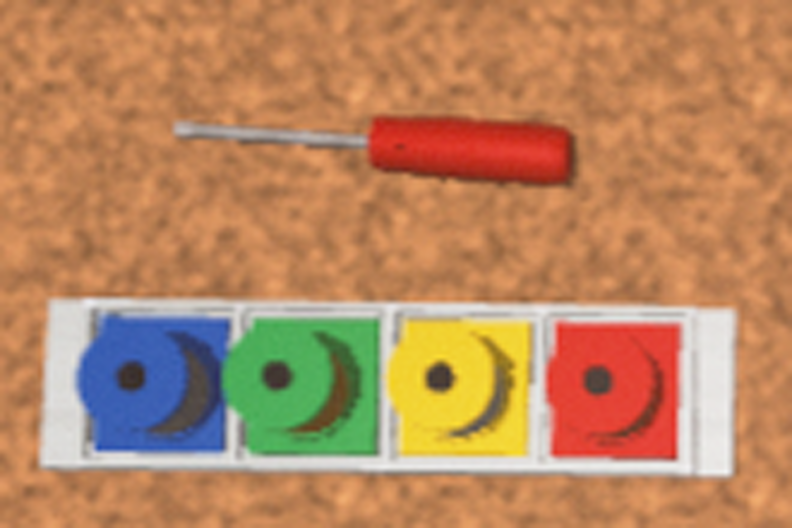

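```bash
python3 - <<'E'
from h import *
d=np.load("top.npy");W=cloud("top",d);Z=W[...,2]
for n,(a,b) in dict(blue=(131,376),green=(277,376),yellow=(440,376),red=(597,380)).items():
    a=(a+.5)/4.8+90-.5;b=(b+.5)/4.8+125-.5
    i,j=int(b),int(a);w=W[i-16:i+16,j-16:j+16].reshape(-1,3);t=w[(w[:,2]>.05)&(w[:,2]<.062)]
    lo,hi=np.percentile(t[:,:2],[1,99],axis=0)
    print(n,pix("top",a,b,.056).round(4),len(t),t.mean(0).round(4),((lo+hi)/2).round(4),(hi-lo).round(4))
# rack ribs: pixel in crop -> rack frame
C=[((97,47),(.036,.130)),((242,59),(.034,.064)),((388,72),(.034,0)),((532,82),(.034,-.064)),
((86,203),(-.034,.128)),((236,209),(-.034,.064)),((382,219),(-.034,0)),((526,229),(-.034,-.064)),((676,240),(-.034,-.128))]
A=np.array([pix("top",(u+.5)/4.8+294.5,(v+.5)/4.8+129.5,.013)[:2] for (u,v),_ in C]);B=np.array([b for _,b in C])
a0,b0=A.mean(0),B.mean(0);H=(B-b0).T@(A-a0);th=np.arctan2(H[0,1]-H[1,0],H[0,0]+H[1,1])
R=np.array([[np.cos(th),-np.sin(th)],[np.sin(th),np.cos(th)]]);t=a0-R@b0
print("rack",t,"yaw",th,"res mm",((A-B@R.T-t)*1e3).round(1).tolist())
for y in(-.096,-.032,.032,.096):print(y,(R@[0,y]+t).round(4))
# scene check of rack center and spool tops: project
c=camera_info("scene")
for X in [(*t,.008),(*(R@[0.034,0]+t),.013),(*(R@[-0.034,-.064]+t),.013),(*(R@[0,-.139]+t),.038)]:
    p=c["mtx"]@(c["R"]@np.array(X)+c["t"]);print((p[:2]/p[2]).round(1))
# scene-cloud spool tops and rack
S=np.load("scene.npy");V=cloud("scene",S);im=cv2.imread("scene_raw.png")
for n,(u,v) in dict(blue=(398,183),green=(377,187),yellow=(354,194),red=(330,202)).items():
    w=V[v-14:v+14,u-14:u+14].reshape(-1,3);k=w[(w[:,2]>.052)&(w[:,2]<.06)];print(n,len(k),k.mean(0).round(4))
b=cv2.resize(im[240:330,120:290],None,fx=4.5,fy=4.5,interpolation=2);cv2.imwrite("pics/sr.png",b)
E
```

```text
blue [0.4706 0.3099 0.056 ] 417 [0.4704 0.3104 0.0556] [0.4705 0.3102] [0.0424 0.0415]
green [0.4707 0.2517 0.056 ] 413 [0.471  0.2523 0.0555] [0.4715 0.2525] [0.0412 0.0417]
yellow [0.4709 0.1864 0.056 ] 409 [0.4703 0.1871 0.0556] [0.4701 0.1872] [0.0413 0.0417]
red [0.4694 0.1232 0.056 ] 408 [0.4691 0.1234 0.0557] [0.4692 0.1234] [0.0423 0.0423]
rack [ 0.56846785 -0.20569395] yaw -0.06247753969328446 res mm [[-1.1, -2.1], [0.1, 0.2], [-1.3, -0.1], [-1.4, 0.3], [-0.4, 1.1], [1.3, -0.1], [1.2, 0.2], [1.1, 1.1], [0.5, -0.7]]
-0.096 [ 0.5625 -0.3015]
-0.032 [ 0.5665 -0.2376]
0.032 [ 0.5705 -0.1738]
0.096 [ 0.5745 -0.1099]
[205.7 288.6]
[209.5 299.2]
[170.5 283.5]
[132.2 297.7]
blue 197 [0.4733 0.3057 0.0575]
green 190 [0.4731 0.2533 0.0576]
yellow 191 [0.4723 0.1888 0.0575]
red 191 [0.472  0.125  0.0576]
```

Measurements agree: spool tops lie at z 0.056, the spacing is about 64 mm, and the rack residuals are about 1 mm. I'll drive to red first.

>>> drive_tool(plan=[[[0,0,0.073],[0.0185,0.0365,-0.005],-1],[[0,0,0.073],[0.0185,0.0365,-0.005],-1],[[0,0,0.073],[0.0185,0.0365,-0.005],-1],[[0,0,0.073],[0.0185,0.0365,-0.005],-1],[[0,0,0.073],[0.0185,0.0365,-0.005],-1],[[0,0,0.073],[0.0185,0.0365,-0.005],-1],[[0,0,0.073],[0.0185,0.0365,-0.005],-1],[[0,0,0.073],[0.0185,0.0365,-0.005],-1],[[0,0,0.073],[0.0185,0.0365,-0.005],-1],[[0,0,0.073],[0.0185,0.0365,-0.005],-1],[[0,0,0.073],[0.0185,0.0365,-0.005],-1],[[0,0,0.073],[0.0185,0.0365,-0.005],-1]], force=30)

```text
clock: 1.3
tool_pos: [0.3594, -0.093, 0.1711]
orientation: [0.0, 0.844, 0.536, 0.0]
ft_force: [0.4, -1.0, 0.6]
gripper_width: 1.001
grip_force: 0.0
```

>>> drive_tool(plan=[[[0,0,0.073],[0.0183,0.036,-0.007],-1],[[0,0,0.073],[0.0183,0.036,-0.007],-1],[[0,0,0.073],[0.0183,0.036,-0.007],-1],[[0,0,0.073],[0.0183,0.036,-0.007],-1],[[0,0,0.073],[0.0183,0.036,-0.007],-1],[[0,0,0.073],[0.0183,0.036,-0.007],-1],[[0,0,0],[0,0,0],-1],[[0,0,0],[0,0,0],-1]])

```text
clock: 2.1
tool_pos: [0.4685, 0.1218, 0.1288]
orientation: [-0.0, 0.708, 0.706, -0.001]
ft_force: [-0.3, 0.1, -0.9]
gripper_width: 0.996
grip_force: 0.0
```

```bash
python3 - <<'E'
from bench import snapshot
import cv2
p,d=snapshot("wrist");cv2.imwrite("pics/w1.png",p)
E
```

```text
(no output)
```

View pics/w1.png

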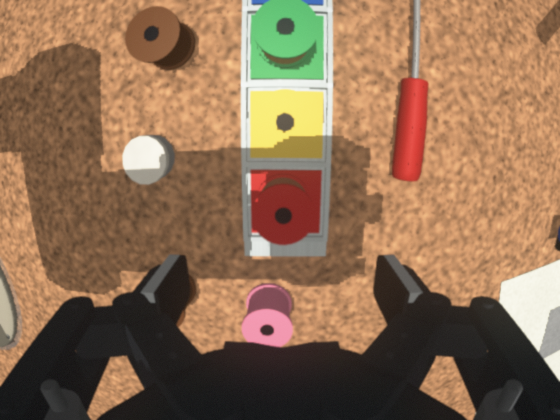

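The wrist view shows the fingers straddling the red spool (hole at 284,215; finger midline about 281). Descending and gripping.

>>> drive_tool(plan=[[[0,0,0],[0.0007,0.0015,-0.028],-1],[[0,0,0],[0,0,-0.028],-1],[[0,0,0],[0,0,-0.028],-1],[[0,0,0],[0,0,-0.028],-1],[[0,0,0],[0,0,0],-1],[[0,0,0],[0,0,0],1],[[0,0,0],[0,0,0],1],[[0,0,0],[0,0,0],1],[[0,0,0],[0,0,0],1],[[0,0,0],[0,0,0],1]])

```text
clock: 3.15
tool_pos: [0.4702, 0.1227, 0.0187]
orientation: [0.001, 0.709, 0.705, 0.001]
ft_force: [-0.8, -1.8, 7.9]
gripper_width: 0.509
grip_force: 29.6
```

>>> drive_tool(plan=[[[0,0,0],[0,0,0.015],1],[[0,0,0],[0,0,0.03],1],[[0,0,0],[0,0,0.04],1],[[0,0,-0.008],[0.0149,-0.0332,0],1],[[0,0,-0.008],[0.0149,-0.0332,0],1],[[0,0,-0.008],[0.0149,-0.0332,0],1],[[0,0,-0.008],[0.0149,-0.0332,0],1],[[0,0,-0.008],[0.0149,-0.0332,0],1],[[0,0,-0.008],[0.0149,-0.0332,0],1],[[0,0,-0.008],[0.0149,-0.0332,0],1],[[0,0,0],[0,0,0],1],[[0,0,0],[0,0,0],1]])

```text
clock: 4.35
tool_pos: [0.5736, -0.1098, 0.1025]
orientation: [-0.0, 0.729, 0.685, 0.0]
ft_force: [-0.3, -0.1, -2.0]
gripper_width: 0.507
grip_force: 31.2
```

```bash
python3 - <<'E'
from bench import snapshot,env
import cv2,numpy as np
s=env.sense();print(s["tool_pos"],s["ft_force"])
p,d=snapshot("scene");q,d=snapshot("wrist")
cv2.imwrite("pics/m1.png",np.hstack([cv2.resize(p[130:330,80:300],None,fx=1.8,fy=1.8),cv2.resize(q,(396,360))]))
E
```

```text
[ 0.57356499 -0.10980991  0.10250069] [-0.31644333 -0.06451191 -1.99699761]
```

View pics/m1.png

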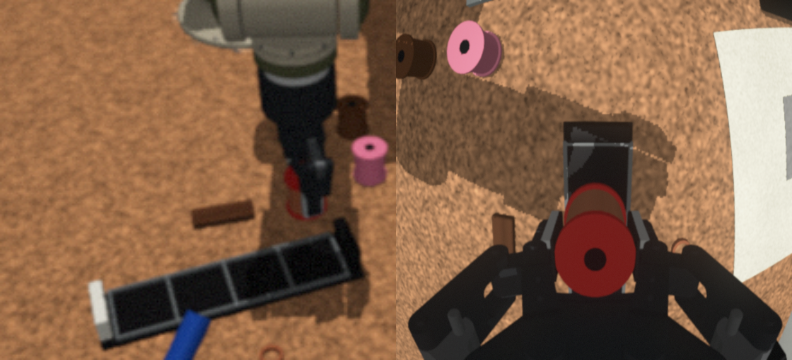

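The red spool hangs upright above the cell at the black-block end (wrist inset: the cell lies straight ahead and lined up). Lowering carefully.

>>> drive_tool(plan=[[[0,0,0],[0.0009,0,-0.03],1],[[0,0,0],[0,0,-0.03],1],[[0,0,0],[0,0,-0.02],1],[[0,0,0],[0,0,0],1],[[0,0,0],[0,0,-0.003],1],[[0,0,0],[0,0,0],1]])

```text
clock: 5.05
tool_pos: [0.5752, -0.1093, 0.0204]
orientation: [0.001, 0.728, 0.685, 0.0]
ft_force: [-0.3, -0.1, -0.8]
gripper_width: 0.505
grip_force: 31.1
```

>>> drive_tool(plan=[[[0,0,0],[-0.0007,0,-0.0025],1],[[0,0,0],[0,0,0],1],[[0,0,0],[0,0,-0.001],1],[[0,0,0],[0,0,0],1]])

```text
clock: 5.45
tool_pos: [0.574, -0.1096, 0.0159]
orientation: [0.0, 0.728, 0.685, 0.0]
ft_force: [0.9, -0.3, -1.5]
gripper_width: 0.504
grip_force: 31.1
```

>>> drive_tool(plan=[[[0,0,0],[0,0,-0.001],1],[[0,0,0],[0,0,0],1]])

```text
clock: 5.65
tool_pos: [0.5741, -0.1096, 0.0158]
orientation: [0.0, 0.728, 0.685, 0.0]
ft_force: [-3.0, 0.9, 7.3]
gripper_width: 0.511
grip_force: 32.0
```

>>> drive_tool(plan=[[[0,0,0],[0,0,0],-1],[[0,0,0],[0,0,0],-1],[[0,0,0],[0,0,0],-1],[[0,0,0],[0,0,0],-1],[[0,0,0],[0,0,0.025],-1],[[0,0,0],[0,0,0.04],-1],[[0,0,0],[0,0,0.045],-1],[[0,0,0.015],[-0.013,0.037,0],-1],[[0,0,0.015],[-0.013,0.037,0],-1],[[0,0,0.015],[-0.013,0.037,0],-1],[[0,0,0.015],[-0.013,0.037,0],-1],[[0,0,0],[-0.013,0.037,0],-1]])

```text
clock: 6.85
tool_pos: [0.5083, 0.0768, 0.1249]
orientation: [0.0, 0.707, 0.707, 0.0]
ft_force: [1.0, 0.4, -0.1]
gripper_width: 1.0
grip_force: 0.0
```

```bash
cat > chk.py <<'E'
from h import *
from bench import snapshot
import sys
d=snapshot("top")[1];W=cloud("top",d);t=np.array([.56847,-.20569]);th=-.0625
R=np.array([[np.cos(th),-np.sin(th)],[np.sin(th),np.cos(th)]])
L=(W[...,:2]-t)@R
for y in(-.096,-.032,.032,.096):
    m=(abs(L[...,1]-y)<.03)&(abs(L[...,0])<.035)&(W[...,2]>.045)&(W[...,2]<.065)
    if m.sum()>100:
        q=L[m];lo,hi=np.percentile(q,[1,99],axis=0);print(y,m.sum(),"rack xy",q.mean(0).round(4),((lo+hi)/2).round(4),(hi-lo).round(3),"z",np.median(W[m][:,2]))
E
python3 chk.py
```

```text
0.096 380 rack xy [-0.0012  0.0974] [-0.0007  0.0973] [0.042 0.041] z 0.052924737505717905
```

Red is standing correctly (top at 0.053, about 1.3 mm off centre). Yellow next.

>>> drive_tool(plan=[[[0,0,0],[-0.0127,0.0367,0],-1],[[0,0,0],[-0.0127,0.0367,0],-1],[[0,0,0],[-0.0127,0.0367,0],-1],[[0,0,0],[0,0,0],-1],[[0,0,0],[0,0,0],-1]])

```text
clock: 7.4
tool_pos: [0.4708, 0.186, 0.1248]
orientation: [0.0, 0.707, 0.707, -0.0]
ft_force: [0.0, 0.1, -0.0]
gripper_width: 1.002
grip_force: 0.0
```

>>> drive_tool(plan=[[[0,0,0],[-0.0005,0.0008,-0.03],-1],[[0,0,0],[0,0,-0.03],-1],[[0,0,0],[0,0,-0.03],-1],[[0,0,0],[0,0,-0.0165],-1],[[0,0,0],[0,0,0],-1],[[0,0,0],[0,0,0],1],[[0,0,0],[0,0,0],1],[[0,0,0],[0,0,0],1],[[0,0,0],[0,0,0],1],[[0,0,0],[0,0,0],1]])

```text
clock: 8.4
tool_pos: [0.4711, 0.1863, 0.0194]
orientation: [0.001, 0.707, 0.707, 0.001]
ft_force: [-0.5, -1.9, 6.8]
gripper_width: 0.505
grip_force: 30.2
```

>>> drive_tool(plan=[[[0,0,0],[0,0,0.015],1],[[0,0,0],[0,0,0.03],1],[[0,0,0],[0,0,0.04],1],[[0,0,-0.007],[0.011,-0.04,0],1],[[0,0,-0.007],[0.011,-0.04,0],1],[[0,0,-0.007],[0.011,-0.04,0],1],[[0,0,-0.007],[0.011,-0.04,0],1],[[0,0,-0.007],[0.011,-0.04,0],1],[[0,0,-0.007],[0.011,-0.04,0],1],[[0,0,-0.007],[0.011,-0.04,0],1],[[0,0,-0.007],[0.011,-0.04,0],1],[[0,0,-0.007],[0.011,-0.04,0],1]])

```text
clock: 9.6
tool_pos: [0.5695, -0.1753, 0.1037]
orientation: [0.0, 0.729, 0.684, 0.0]
ft_force: [0.8, 1.2, -1.9]
gripper_width: 0.506
grip_force: 30.9
```

>>> drive_tool(plan=[[[0,0,0],[0,0,0],1],[[0,0,0],[0,0,0],1]])

```text
clock: 9.8
tool_pos: [0.5691, -0.1741, 0.1032]
orientation: [-0.0, 0.73, 0.684, -0.0]
ft_force: [0.8, 0.7, -0.8]
gripper_width: 0.501
grip_force: 31.0
```

>>> drive_tool(plan=[[[0,0,0],[0.001,0.0003,-0.035],1],[[0,0,0],[0,0,-0.03],1],[[0,0,0],[0,0,-0.015],1],[[0,0,0],[0,0,-0.004],1],[[0,0,0],[0,0,-0.0015],1],[[0,0,0],[0,0,-0.0005],1],[[0,0,0],[0,0,0],1]])

```text
clock: 10.5
tool_pos: [0.5708, -0.1733, 0.0184]
orientation: [0.001, 0.729, 0.684, 0.0]
ft_force: [0.3, 0.1, -0.2]
gripper_width: 0.508
grip_force: 31.0
```

>>> drive_tool(plan=[[[0,0,0],[0,0,-0.001],1],[[0,0,0],[0,0,0],1],[[0,0,0],[0,0,-0.001],1],[[0,0,0],[0,0,0],1]])

```text
clock: 10.9
tool_pos: [0.5706, -0.1734, 0.0165]
orientation: [0.0, 0.729, 0.684, 0.0]
ft_force: [-3.5, 0.7, 7.7]
gripper_width: 0.506
grip_force: 31.8
```

>>> drive_tool(plan=[[[0,0,0],[0,0,0],-1],[[0,0,0],[0,0,0],-1],[[0,0,0],[0,0,0],-1],[[0,0,0],[0,0,0],-1],[[0,0,0],[0,0,0.025],-1],[[0,0,0],[0,0,0.04],-1],[[0,0,0],[0,0,0.045],-1],[[0,0,0.015],[-0.0094,0.04,0],-1],[[0,0,0.015],[-0.0094,0.04,0],-1],[[0,0,0.015],[-0.0094,0.04,0],-1],[[0,0,0.015],[-0.0094,0.04,0],-1],[[0,0,0],[-0.0094,0.04,0],-1]])

```text
clock: 12.1
tool_pos: [0.5228, 0.0281, 0.1254]
orientation: [0.0, 0.708, 0.706, 0.0]
ft_force: [1.3, -0.3, -0.5]
gripper_width: 1.001
grip_force: 0.0
```

>>> drive_tool(plan=[[[0,0,0],[-0.0094,0.04,0],-1],[[0,0,0],[-0.0094,0.04,0],-1],[[0,0,0],[-0.0094,0.04,0],-1],[[0,0,0],[-0.0094,0.04,0],-1],[[0,0,0],[-0.0094,0.04,0],-1],[[0,0,0],[-0.005,0.025,0],-1],[[0,0,0],[0,0,0],-1],[[0,0,0],[0,0,0],-1]])

```text
clock: 12.9
tool_pos: [0.4713, 0.2517, 0.1252]
orientation: [0.0, 0.708, 0.706, -0.0]
ft_force: [-0.2, 0.1, -0.9]
gripper_width: 1.001
grip_force: 0.0
```

```bash
python3 chk.py; python3 - <<'E'
from bench import snapshot
import cv2
cv2.imwrite("pics/w2.png",snapshot("wrist")[0])
E
```

```text
0.032 381 rack xy [-0.0006  0.0339] [-0.0006  0.0336] [0.042 0.041] z 0.052672037461015925
0.096 378 rack xy [-0.0012  0.0974] [-0.0009  0.0973] [0.042 0.042] z 0.05260061009552779
```

View pics/w2.png

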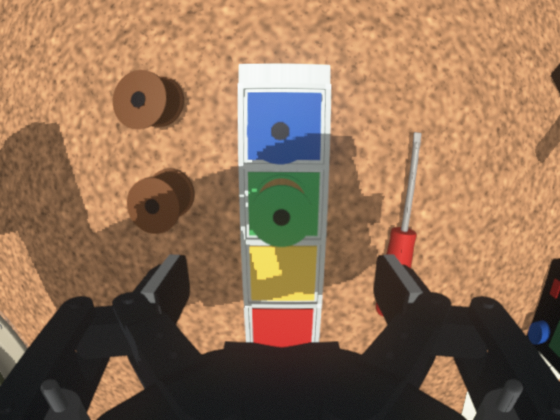

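Both placed spools are good. The wrist view shows the fingers astride green (hole at 281,217), clear of the brown spools and the screwdriver.

>>> drive_tool(plan=[[[0,0,0],[0,0,-0.03],-1],[[0,0,0],[0,0,-0.03],-1],[[0,0,0],[0,0,-0.03],-1],[[0,0,0],[0,0,-0.0165],-1],[[0,0,0],[0,0,0],-1],[[0,0,0],[0,0,0],1],[[0,0,0],[0,0,0],1],[[0,0,0],[0,0,0],1],[[0,0,0],[0,0,0],1],[[0,0,0],[0,0,0],1]])

```text
clock: 14.0
tool_pos: [0.472, 0.2517, 0.02]
orientation: [0.001, 0.708, 0.706, 0.001]
ft_force: [-0.7, -1.9, 6.8]
gripper_width: 0.507
grip_force: 30.1
```

>>> drive_tool(plan=[[[0,0,0],[0,0,0.015],1],[[0,0,0],[0,0,0.03],1],[[0,0,0],[0,0,0.04],1],[[0,0,-0.007],[0.008,-0.041,0],1],[[0,0,-0.007],[0.008,-0.041,0],1],[[0,0,-0.007],[0.008,-0.041,0],1],[[0,0,-0.007],[0.008,-0.041,0],1],[[0,0,-0.007],[0.008,-0.041,0],1],[[0,0,-0.007],[0.008,-0.041,0],1],[[0,0,-0.007],[0.008,-0.041,0],1],[[0,0,-0.007],[0.008,-0.041,0],1],[[0,0,-0.007],[0.008,-0.041,0],1]])

```text
clock: 15.2
tool_pos: [0.5434, -0.119, 0.104]
orientation: [0.0, 0.731, 0.683, 0.0]
ft_force: [0.2, 0.5, -1.5]
gripper_width: 0.508
grip_force: 31.3
```

>>> drive_tool(plan=[[[0,0,0],[0.008,-0.041,0],1],[[0,0,0],[0.008,-0.041,0],1],[[0,0,0],[0.0075,-0.038,0],1],[[0,0,0],[0,0,0],1],[[0,0,0],[0,0,0],1]])

```text
clock: 15.7
tool_pos: [0.5665, -0.2375, 0.1035]
orientation: [-0.001, 0.731, 0.683, 0.0]
ft_force: [-1.0, 0.8, -1.9]
gripper_width: 0.506
grip_force: 31.3
```

>>> drive_tool(plan=[[[0,0,0],[0,0,-0.035],1],[[0,0,0],[0,0,-0.03],1],[[0,0,0],[0,0,-0.015],1],[[0,0,0],[0,0,-0.004],1],[[0,0,0],[0,0,-0.0015],1],[[0,0,0],[0,0,0],1],[[0,0,0],[0,0,-0.001],1],[[0,0,0],[0,0,0],1]])

```text
clock: 16.5
tool_pos: [0.5672, -0.2374, 0.018]
orientation: [0.001, 0.73, 0.683, 0.0]
ft_force: [0.6, -0.1, -1.6]
gripper_width: 0.505
grip_force: 31.2
```

>>> drive_tool(plan=[[[0,0,0],[-0.0005,0,-0.001],1],[[0,0,0],[0,0,0],1],[[0,0,0],[0,0,-0.0005],1],[[0,0,0],[0,0,0],1]])

```text
clock: 16.9
tool_pos: [0.5668, -0.2375, 0.017]
orientation: [0.001, 0.73, 0.683, 0.0]
ft_force: [-1.3, 2.0, 8.1]
gripper_width: 0.508
grip_force: 32.2
```

>>> drive_tool(plan=[[[0,0,0],[0,0,0],-1],[[0,0,0],[0,0,0],-1],[[0,0,0],[0,0,0],-1],[[0,0,0],[0,0,0],-1],[[0,0,0],[0,0,0.025],-1],[[0,0,0],[0,0,0.04],-1],[[0,0,0],[0,0,0.045],-1],[[0,0,0.015],[-0.0069,0.0391,0],-1],[[0,0,0.015],[-0.0069,0.0391,0],-1],[[0,0,0.015],[-0.0069,0.0391,0],-1],[[0,0,0.015],[-0.0069,0.0391,0],-1],[[0,0,0.005],[-0.0069,0.0391,0],-1]])

```text
clock: 18.1
tool_pos: [0.5314, -0.0404, 0.1258]
orientation: [0.0, 0.708, 0.706, 0.0]
ft_force: [0.9, -0.4, 0.4]
gripper_width: 0.999
grip_force: 0.0
```

>>> drive_tool(plan=[[[0,0,0],[-0.0069,0.0391,0],-1],[[0,0,0],[-0.0069,0.0391,0],-1],[[0,0,0],[-0.0069,0.0391,0],-1],[[0,0,0],[-0.0069,0.0391,0],-1],[[0,0,0],[-0.0069,0.0391,0],-1],[[0,0,0],[-0.0069,0.0391,0],-1],[[0,0,0],[-0.0069,0.0391,0],-1],[[0,0,0],[-0.0069,0.0391,0],-1],[[0,0,0],[-0.0069,0.0391,0],-1],[[0,0,0],[0,0,0],-1],[[0,0,0],[0,0,0],-1]])

```text
clock: 19.2
tool_pos: [0.4695, 0.3105, 0.1256]
orientation: [0.0, 0.707, 0.707, -0.0]
ft_force: [0.5, -0.7, 1.0]
gripper_width: 0.998
grip_force: 0.0
```

```bash
python3 chk.py; python3 - <<'E'
from bench import snapshot
import cv2
cv2.imwrite("pics/w3.png",snapshot("wrist")[0])
E
```

```text
-0.032 380 rack xy [-0.0006 -0.0302] [-0.0003 -0.0304] [0.042 0.041] z 0.05300678014597815
0.032 380 rack xy [-0.0007  0.0339] [-0.0002  0.0338] [0.042 0.041] z 0.0529415842597914
0.096 381 rack xy [-0.0012  0.0974] [-0.0009  0.0975] [0.043 0.042] z 0.05269195692794105
```

View pics/w3.png

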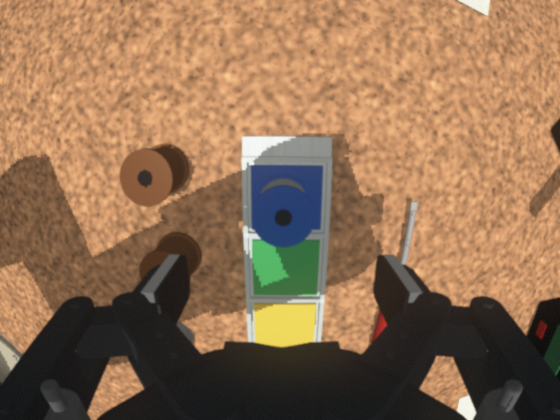

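Blue is centred between the fingers (hole at 283,217), and three spools are placed well.

>>> drive_tool(plan=[[[0,0,0],[0.001,-0.0003,-0.03],-1],[[0,0,0],[0,0,-0.03],-1],[[0,0,0],[0,0,-0.03],-1],[[0,0,0],[0,0,-0.0165],-1],[[0,0,0],[0,0,0],-1],[[0,0,0],[0,0,0],1],[[0,0,0],[0,0,0],1],[[0,0,0],[0,0,0],1],[[0,0,0],[0,0,0],1],[[0,0,0],[0,0,0],1]])

```text
clock: 20.3
tool_pos: [0.4715, 0.3098, 0.0206]
orientation: [0.001, 0.708, 0.706, 0.001]
ft_force: [0.3, -2.2, 7.4]
gripper_width: 0.508
grip_force: 30.2
```

>>> drive_tool(plan=[[[0,0,0],[0,0,0.015],1],[[0,0,0],[0,0,0.03],1],[[0,0,0],[0,0,0.04],1],[[0,0,-0.007],[0.0061,-0.0408,0],1],[[0,0,-0.007],[0.0061,-0.0408,0],1],[[0,0,-0.007],[0.0061,-0.0408,0],1],[[0,0,-0.007],[0.0061,-0.0408,0],1],[[0,0,-0.007],[0.0061,-0.0408,0],1],[[0,0,-0.007],[0.0061,-0.0408,0],1],[[0,0,-0.007],[0.0061,-0.0408,0],1],[[0,0,-0.007],[0.0061,-0.0408,0],1],[[0,0,-0.007],[0.0061,-0.0408,0],1]])

```text
clock: 21.5
tool_pos: [0.5256, -0.0591, 0.1046]
orientation: [0.0, 0.73, 0.684, 0.0]
ft_force: [0.7, 1.0, -1.6]
gripper_width: 0.505
grip_force: 31.1
```

>>> drive_tool(plan=[[[0,0,0],[0.0061,-0.0408,0],1],[[0,0,0],[0.0061,-0.0408,0],1],[[0,0,0],[0.0061,-0.0408,0],1],[[0,0,0],[0.0061,-0.0408,0],1],[[0,0,0],[0.0061,-0.0408,0],1],[[0,0,0],[0.0061,-0.0408,0],1],[[0,0,0],[0,0,0],1],[[0,0,0],[0,0,0],1]])

```text
clock: 22.3
tool_pos: [0.5619, -0.3027, 0.104]
orientation: [-0.0, 0.73, 0.683, 0.0]
ft_force: [0.1, 0.7, -1.6]
gripper_width: 0.505
grip_force: 31.1
```

>>> drive_tool(plan=[[[0,0,0],[0.0003,0,-0.035],1],[[0,0,0],[0,0,-0.03],1],[[0,0,0],[0,0,-0.015],1],[[0,0,0],[0,0,-0.004],1],[[0,0,0],[0,0,-0.0015],1],[[0,0,0],[0,0,0],1],[[0,0,0],[0,0,-0.001],1],[[0,0,0],[0,0,0],1]])

```text
clock: 23.1
tool_pos: [0.5629, -0.3023, 0.0185]
orientation: [0.001, 0.73, 0.684, 0.0]
ft_force: [-0.5, 0.0, -0.7]
gripper_width: 0.503
grip_force: 31.1
```

>>> drive_tool(plan=[[[0,0,0],[0,0,-0.001],1],[[0,0,0],[0,0,0],1]])

```text
clock: 23.3
tool_pos: [0.5629, -0.3024, 0.0176]
orientation: [0.001, 0.73, 0.684, 0.0]
ft_force: [-0.6, 0.3, 4.8]
gripper_width: 0.505
grip_force: 31.5
```

Blue has touched the floor of its cell. Releasing and backing off.

>>> drive_tool(plan=[[[0,0,0],[0,0,0],-1],[[0,0,0],[0,0,0],-1],[[0,0,0],[0,0,0],-1],[[0,0,0],[0,0,0],-1],[[0,0,0],[0,0,0.025],-1],[[0,0,0],[0,0,0.04],-1],[[0,0,0],[0,0,0.045],-1],[[0,0,0],[-0.03,0.02,0.02],-1],[[0,0,0],[-0.03,0.03,0.02],-1],[[0,0,0],[-0.03,0.03,0.02],-1],[[0,0,0],[-0.03,0.03,0],-1],[[0,0,0],[-0.03,0.03,0],-1]])

```text
clock: 24.5
tool_pos: [0.4114, -0.1611, 0.1873]
orientation: [0.001, 0.73, 0.684, 0.0]
ft_force: [0.8, -0.4, -0.6]
gripper_width: 1.0
grip_force: 0.0
```

>>> drive_tool(plan=[[[0,0,0],[-0.02,0.04,0],-1],[[0,0,0],[-0.02,0.04,0],-1],[[0,0,0],[0,0.04,0],-1],[[0,0,0],[0,0.04,0],-1],[[0,0,0],[0,0,0],-1],[[0,0,0],[0,0,0],-1]])

```text
clock: 25.1
tool_pos: [0.3727, -0.0018, 0.187]
orientation: [0.0, 0.729, 0.685, 0.0]
ft_force: [0.3, -0.4, 0.4]
gripper_width: 1.0
grip_force: 0.0
```

```bash
python3 chk.py; python3 - <<'E'
from bench import snapshot
import cv2
cv2.imwrite("pics/fin.png",snapshot("top")[0])
E
```

```text
-0.096 382 rack xy [-0.0006 -0.095 ] [-0.0003 -0.0954] [0.042 0.042] z 0.05306410506956454
-0.032 380 rack xy [-0.0005 -0.0302] [-0.0004 -0.0303] [0.042 0.041] z 0.05267658058433013
0.032 380 rack xy [-0.0006  0.0339] [-0.0005  0.0337] [0.042 0.041] z 0.05282720300275152
0.096 381 rack xy [-0.0012  0.0974] [-0.0009  0.0973] [0.042 0.042] z 0.05289781172500247
```

View pics/fin.png

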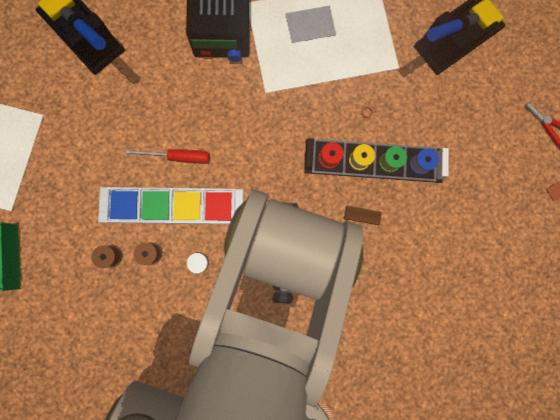

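The final view shows blue (428,159) beside the white block, then green (396,157), yellow (364,155) and red (332,154). All are upright and the pads are empty.

```bash
python3 -c "
from bench import job
print(job.sign_off())"
```

```text
the job is handed in; nothing more can be done
None
```

All four spools stand upright in the black rack, in order from the white block (blue, green, yellow, red), each within about 2 mm of its cell centre, and the job is handed in at about 25 s of the 102 s allowed; the sign-off gave no verdict.

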